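# Lock the board carriers with the retaining pin

### The arm

A 6-joint arm with a two-finger parallel gripper is mounted at the origin on the work surface. World frame = base frame: x ahead of the robot, y to its left, z up, the work surface at z = 0. Lengths are in m, angles in degrees, forces in N, time in s.
With the tool pointing down it reaches from about 0.325 to 0.775 m from the base axis. Payload 9.3 kg.
Tool frame: the origin (TCP) lies midway between the tips of the shut fingers; the grasp point (between the pads) lies env.pinch_z behind it (env.pinch_z is the distance from the TCP to the grasp point, in m); z points along the fingers, y is the line along which they close (so a half turn about z gives the same grasp; the last joint's range is limited). The gripper opens to 85 mm and grips with 20 to 120 N. Pads are 22 mm wide; open, the fingers measure 114 mm over their backs; the gripper's body (76 mm by 85 mm) begins 54 mm behind the grasp point. The pads swing forward as they close: fully open they stand 13 mm farther back than shut.
Start: joints at [68.434, 14.817, 1.232, 76.415, 0, 81.257], TCP at [0.122, 0.536, 0.231] pointing down, gripper open.
Joint ranges: [-174.27, 174.27], [-52.1, 104.24], [-59.71, 78.15], [-110.17, 111.67], [-87.03, 83.33], [-180, 180]. Speed limits (degrees/s): [127.2, 127.2, 159.86, 180, 180, 180].

### API

Orientations are given as [roll, pitch, yaw] about the fixed x, y, z axes, in that order (R = Rz(yaw) Ry(pitch) Rx(roll)).
In Python, from station import env gives the robot as it stands.
- The arm moves only by the tool carry_out, never from a script. Its argument "commands" is a list of rows, each a list of 3 entries, a list of its own where there are three numbers: the shift along the world's x, y, z in cm, then the turn, a rotation vector about the world's x, y, z in degrees, then the finger opening in cm, from 0 to 8.54. In form: [[[tx, ty, tz], [rx, ry, rz], fingers], ...]. A call has 1 to 20 rows; each row is the pose to reach, as a shift and turn from the pose commanded when the call began; what a row does not reach only later rows make up. A row lasts 1/10 s, in which the tool goes at most 50 mm and 8.59 degrees, less where a joint would pass 70% of its speed; a pose out of reach is approached as far as the arm can. A call with a gripper value outside its range is refused whole. The fingers move at their own pace and stop on an object; "force" is the grip in N (left out, the last holds). Time passes only in rows, so rows that repeat a pose let the fingers close. It gives the time, the measured TCP pose, the force, the opening and the grip force at its end, in the units of the state.
- env.get_state(): the state, without advancing time (a new reading comes with each control period).
- env.snapshot(name): name is "side" or "top" or "wrist"; returns the picture (384x512x3 uint8, red, green, blue); there is no depth.
- env.camera_model(name): a dict with "fx", "fy", "cx", "cy" (pixels), "k1" (the pictures are not rectified: a ray, as slopes to the right and down, at radius r is drawn at 1 + k1 r^2 times it, then the intrinsics apply), "pose" (4x4, takes a point from camera to world coordinates). Camera axes: x right, y down, z forward; pixel columns grow to the right and rows downward; lengths in m; the calibration is good to about 2 mm. A picture is of the moment at which its call begins: read the wrist's pose just before it. camera_model takes no time and is no camera call; for the wrist camera it gives the pose at the moment of the call.
- env.job_done(): hands the job in; it is judged then, once.
The state is a dict: "time_s": time; "qpos": joint angles; "joint_velocities": joint speeds; "joint_torque": joint torques, N m; "position": TCP position; "orientation": TCP orientation; "wrist_force": force on the tool from outside, world axes, zero at the start; "moment": the same for the moment, N m; "width": finger opening in m; "grip_force": force on a finger pad.
Only numpy, scipy, OpenCV 4.12 (cv2) and the standard library are available. Lean on these libraries where they do the work, as an engineer would, in place of code of your own. Each camera call takes 0.05 s, during which the arm holds its last target. There are 200 camera calls.

### The job

Take the long retaining pin out of the black pin stand and thread it down through the front tabs of all three board carriers in the rack and into the hole in the rack's base, until it is fully home with its head resting on the top tab, then let go. The lower carriers have slid a little out of line, so feel for each hole and ease the pin in gently without forcing it. Leave the short pin, the housing and the solder reel beside the rack alone.

Things in the scene. Friction and masses are not known exactly. Their poses are not given: they have to be found in the camera images.
- rack: fixed aluminium rack (walls 110 mm high, 150 mm wide, from x = 30 to 215 mm) with three white board carriers, one above the other. Origin: on the vertical axis of the pin hole in its base, at bench height; x points from the front tabs into the rack, z up. Each carrier slides by itself along the rack's x only, friction about 2.5 N, up to 14 mm either way from in line with the base hole.
- rack_hole (a point): mouth centre of the 12 mm hole right through the rack's 16 mm thick base, 16 mm above the bench, on the rack's origin axis. At the start each carrier sits at random within 10 mm of this axis along the rack's x; the middle and bottom carriers are hidden under the top one and not measured. A pin in a tab's hole can drag that carrier along x. Tops of carriers and boards stay below 115 mm.
- top_hole (a point): mouth centre of the 12 mm hole in the top carrier's front tab, on the tab's upper face, 106 mm above the bench; moves with that carrier. Every carrier has such a tab: 36 mm wide, 6 mm thick, reaching 28 mm in front of its hole, hole mouth with 1 mm chamfer. The tabs' upper faces lie 106, 76 and 46 mm above the bench.
- pin: long steel retaining pin, about 100 g, upright in one of the stand's two holes, foot 10 mm above the bench: round 10 mm shank 100 mm long, foot tapered over its last 1.5 mm to 8.5 mm, square head 18 x 18 x 36 mm on top. Origin: centre of the foot's end; z up the pin, x and y square to the head's flats. Fully home, the head's underside is on the top tab and the foot 6 mm above the bench.
- pin_head (a point): centre of the retaining pin's square head, 118 mm above its foot.
- stand: black plastic block fixed on the bench, 50 (x) x 130 (y) x 70 mm tall, origin at the centre of its underside, with two 12 mm holes 60 mm deep at y = -36 and +36 mm: one holds the retaining pin, the other the short pin (either way round).
- short_pin: a short index pin of the same make in the stand's other hole: shank 68 mm instead of 100, same head, so its head stands 32 mm lower. Not needed. Origin: centre of its foot's end.
- housing: loose white plastic housing with a green board in it, 100 x 62 x 26 mm, lying to the right of the rack; origin at the centre of its underside. Leave alone.
- reel: loose grey solder reel, 54 mm across, 41 mm tall, standing on its flange between rack and stand; origin at the centre of its underside. Leave alone.
Mind the look-alikes: they are no part of the job. What is shaped like the pin but blue or turquoise is not meant.

How it is judged:
By the outcome, as a careful person would: the job done as asked, in the order asked, and still so for the second after the job is handed in, with the robot touching nothing.
It also fails if it takes over 72 s, if anything falls off the work surface, if the arm or the gripper's body presses on something with over 40 N, if the wrist force passes 120 N, or if a joint passes its speed limit or range.

## Working session

There is one attempt and no reset: what is moved stays moved. The work goes in short steps, Python scripts to look and compute and a tool call to move; the robot and the scene stay as the last step left them, time stands still between calls to the robot, and variables do not carry over. Pictures are saved under pics/ and viewed, at most 10 in all, crops included, and the job is handed in when it is done.

Besides the shell and the picture viewer there is one more tool, called after ">>>" as name(argument=value, ...) on one line, values as JSON. carry_out: Moves the arm, as the interface text tells. Its arguments: {"type":"object","properties":{"commands":{"type":"array"},"force":{"type":"number"}},"required":["commands"]}

```bash
mkdir -p pics; ls; cat > h.py <<'E'
import numpy as np, cv2
from station import env
def save(n,f):
    m=env.camera_model(n); im=env.snapshot(n); cv2.imwrite(f'pics/{f}.png',im[:,:,::-1]); np.savez(f'pics/{f}.npz',im=im,**{k:np.array(v) for k,v in m.items()}); return im,m
def load(f): 
    d=np.load(f'pics/{f}.npz'); return d['im'],d
def ray(m,u,v):
    d=np.array([(u-m['cx'])/m['fx'],(v-m['cy'])/m['fy']]); s=d.copy()
    for _ in range(30): s=d/(1+m['k1']*(s@s))
    P=np.array(m['pose']); r=P[:3,:3]@np.array([s[0],s[1],1]); return P[:3,3],r/np.linalg.norm(r)
def atz(m,u,v,z):
    o,r=ray(m,u,v); return o+r*(z-o[2])/r[2]
def tri(obs):
    A=0;b=0;L=[]
    for m,u,v in obs:
        o,r=ray(m,u,v); M=np.eye(3)-np.outer(r,r); A=A+M; b=b+M@o; L.append((o,r))
    p=np.linalg.solve(A,b); return p,[np.linalg.norm(np.cross(p-o,r)) for o,r in L]
def proj(m,p):
    P=np.array(m['pose']); c=P[:3,:3].T@(np.array(p)-P[:3,3]); s=c[:2]/c[2]; s=s*(1+m['k1']*(s@s)); return np.array([m['fx']*s[0]+m['cx'],m['fy']*s[1]+m['cy']])
E
python3 - <<'E'
from h import *
a,ma=save('top','top0'); b,mb=save('side','side0'); c,mc=save('wrist','w0')
for m in (ma,mb,mc): print(m['fx'],m['k1'],np.round(np.array(m['pose']),3).tolist())
print(env.get_state(), env.pinch_z)
cv2.imwrite('pics/all0.png',cv2.resize(np.vstack([np.hstack([a,b])])[:,:,::-1],(800,300)))
E
```

```text
pics
420.6196507016497 0.0006667693764189306 [[-0.022, -0.986, 0.165, 0.322], [-0.999, 0.025, 0.019, -0.04], [-0.023, -0.165, -0.986, 0.973], [0.0, 0.0, 0.0, 1.0]]
354.4290668762636 -0.07213990391079496 [[-0.962, -0.204, 0.183, 0.316], [-0.273, 0.675, -0.685, 0.502], [0.016, -0.709, -0.705, 0.626], [0.0, 0.0, 0.0, 1.0]]
276.34348675556686 0.022223804880924028 [[0.222, 0.926, 0.306, 0.043], [0.975, -0.211, -0.071, 0.554], [-0.001, 0.314, -0.949, 0.374], [0.0, 0.0, 0.0, 1.0]]
{'time_s': 0.15, 'qpos': array([6.84345822e+01, 1.48424286e+01, 1.20074544e+00, 7.64167738e+01,
       3.35574287e-03, 8.12549726e+01]), 'joint_velocities': array([ 0.12231817, -0.14159769,  0.10300622, -0.00637176,  0.04930528,
       -0.1292144 ]), 'joint_torque': array([ 3.34534983e-03, -5.55969107e+01,  3.44662499e+01,  1.13706384e-02,
       -2.20300331e-04,  2.00410244e-05]), 'position': array([0.12196688, 0.53608801, 0.23082067]), 'orientation': array([-1.79942733e+02, -1.22043889e-02,  1.67179602e+02]), 'wrist_force': array([-0.4770053 , -0.26037594, -0.40541696]), 'moment': array([-0.00321286, -0.02475172, -0.00464103]), 'grip_force': 0.0, 'width': 0.08529583829745337} 0.0187
```

```bash
python3 -c "
import cv2
for f in('top0','side0'): cv2.imwrite(f'pics/{f}b.png',cv2.resize(cv2.imread(f'pics/{f}.png'),(800,600),interpolation=cv2.INTER_CUBIC))"
```

```text
(no output)
```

View pics/top0b.png

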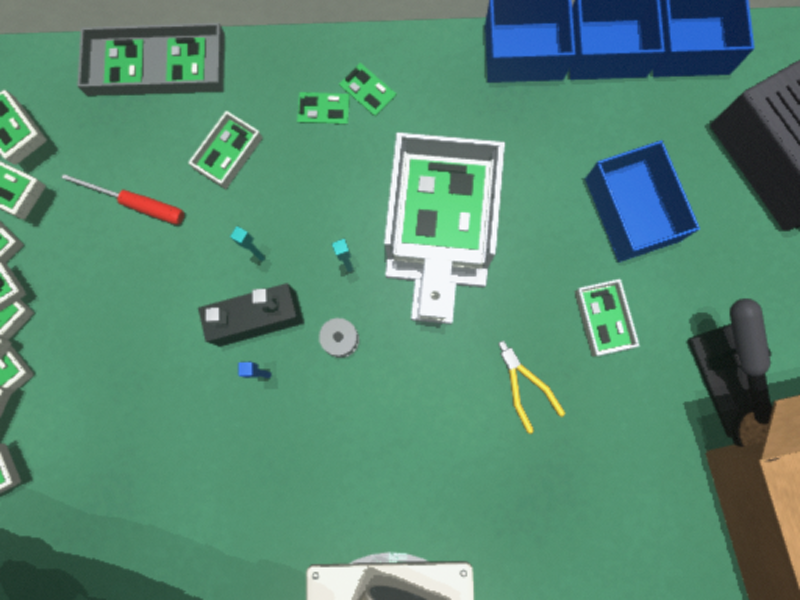

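View pics/side0b.png

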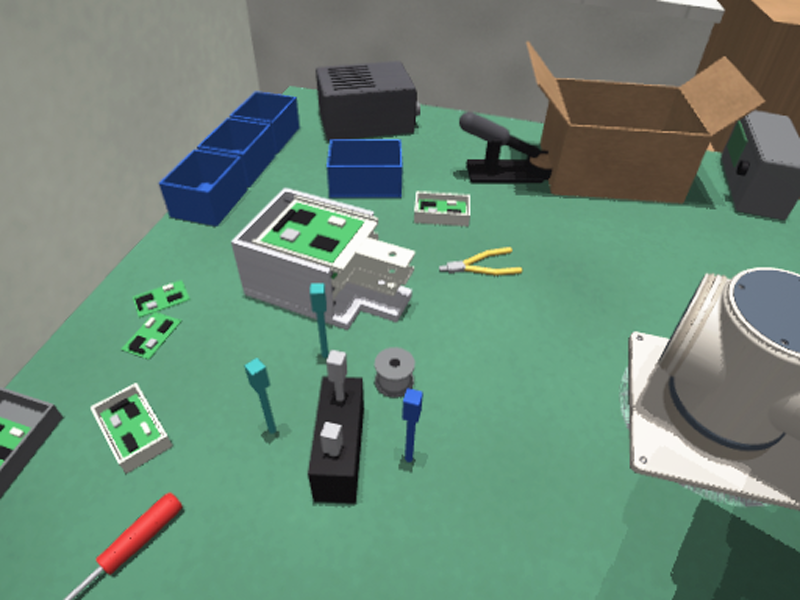

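The top view shows two white heads in the black stand, at (213,315) and (262,297) in the enlarged picture. The side view shows them at (331,438), low, and (337,360), tall. The loose pins at (237,240), (341,247) and (247,370) are turquoise or blue, so they are not meant. The retaining pin should be the taller white one, nearer the rack. I'll confirm that in an enlarged crop.

```bash
python3 - <<'E'
import cv2,numpy as np
t=cv2.imread('pics/top0.png');s=cv2.imread('pics/side0.png')
def c(im,u,v,n=50,h=37): 
    return cv2.resize(im[v:v+h,u:u+n],(400,296),interpolation=cv2.INTER_CUBIC)
# x8 crops
m=np.vstack([np.hstack([c(t,128,180),c(t,248,164)]),np.hstack([c(s,192,220,67,50),c(s,207,150,67,50)])])
cv2.imwrite('pics/mos.png',m)
E
```

```text
(no output)
```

View pics/mos.png

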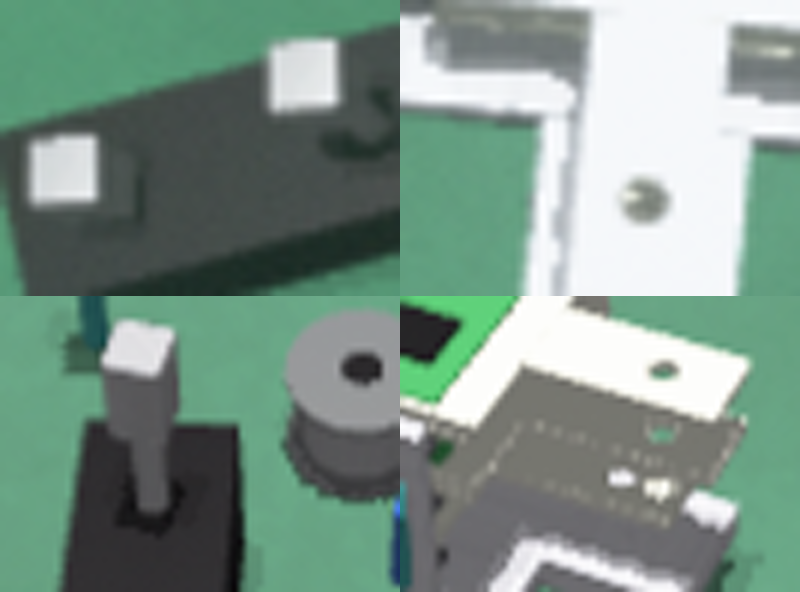

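The crop confirms it: the white pin nearest the rack (side crop 139,347) stands tall with its shank showing, so it is the long one. The other white head sits low on the stand. The top tab's hole is at top crop (645,200) and side crop (664,370). Next I'll triangulate.

```bash
cat >> h.py <<'E'
def rp(*a): return np.round(np.array(a[0])*1000,1).tolist()
E
python3 - <<'E'
from h import *
_,t=load('top0');_,s=load('side0')
T=lambda x,y,u,v:(t,(x+.5)/8-.5+u,(y+.5)/8-.5+v)
S=lambda x,y,u,v:(s,(x+.5)*67/400-.5+u,(y+.5)*50/296-.5+v)
for n,a,b in [('headtop',T(304,76,128,180),S(139,51,192,220)),('hole',T(245,200,248,164),S(264,74,207,150))]:
    p,e=tri([a,b]); print(n,rp(p),np.round(np.array(e)*1000,1))
print('head@146',rp(atz(*T(304,76,128,180),.146)),'short@114',rp(atz(*T(64,170,128,180),.114)))
print('hole@106',rp(atz(*T(245,200,248,164),.106)), rp(atz(*S(264,74,207,150),.106)))
k=.64
for n,u,v,z in [('rackUL',398,134,.110),('rackUR',504,143,.110),('tabFL',413,318,.106),('tabFR',452,322,.106),('tabBL',424,255,.106),('tabBR',455,262,.106),('standFL',207,343,.07),('standBR',292,286,.07),('standFR',300,322,.07),('standBL',201,308,.07),('turq',341,246,.14),('turq2',241,236,.14),('blue',247,370,.14),('reel',338,330,.041)]:
    print(n,rp(atz(t,u*k,v*k,z)))
E
```

```text
headtop [475.1, 154.1, 146.8] [0.7 0.7]
hole [476.9, -72.9, 107.3] [0.3 0.3]
head@146 [474.5, 154.2, 146.0] short@114 [457.2, 224.0, 114.0]
hole@106 [476.8, -73.0, 106.0] [477.6, -74.4, 106.0]
rackUL [704.2, -29.0, 110.0]
rackUR [686.3, -175.1, 110.0]
tabFL [446.0, -43.2, 106.0]
tabFR [439.3, -94.8, 106.0]
tabBL [531.6, -60.3, 106.0]
tabBR [520.8, -101.8, 106.0]
standFL [423.3, 243.2, 70.0]
standBR [500.7, 125.2, 70.0]
standFR [449.4, 113.8, 70.0]
standBL [472.7, 253.0, 70.0]
turq [538.4, 48.4, 140.0]
turq2 [555.6, 180.0, 140.0]
blue [379.8, 169.2, 140.0]
reel [440.6, 64.2, 41.0]
```

```bash
python3 - <<'E'
from h import *
im,t=load('top0')
def rect(u,v,z,r=9,th=170):
    g=cv2.resize(im[v-r:v+r,u-r:u+r].min(2),None,fx=10,fy=10,interpolation=cv2.INTER_CUBIC)
    _,b=cv2.threshold(g,th,255,0); cs,_=cv2.findContours(b,0,1); c=max(cs,key=cv2.contourArea)
    w=np.array([atz(t,(x+.5)/10-.5+u-r,(y+.5)/10-.5+v-r,z)[:2] for x,y in c[:,0]]).astype(np.float32)*1000
    return cv2.minAreaRect(w)
print(rect(166,189,.146),rect(136,201,.114))
E
```

```text
((475.08721923828125, 154.3975067138672), (16.927295684814453, 16.52885627746582), 2.5113632678985596) ((457.5166320800781, 224.072265625), (16.622303009033203, 16.613014221191406), 0.3399745225906372)
```

>>> carry_out(commands=[[[35.3,-38.2,3],[0,0,0],8.5],[[35.3,-38.2,3],[0,0,0],8.5],[[35.3,-38.2,3],[0,0,0],8.5],[[35.3,-38.2,3],[0,0,0],8.5],[[35.3,-38.2,3],[0,0,0],8.5],[[35.3,-38.2,3],[0,0,0],8.5],[[35.3,-38.2,3],[0,0,0],8.5],[[35.3,-38.2,3],[0,0,0],8.5],[[35.3,-38.2,3],[0,0,0],8.5],[[35.3,-38.2,3],[0,0,0],8.5],[[35.3,-38.2,3],[0,0,0],8.5],[[35.3,-38.2,3],[0,0,0],8.5],[[35.3,-38.2,3],[0,0,0],8.5],[[35.3,-38.2,3],[0,0,0],8.5]])

```text
time_s: 1.55
position: [0.4743, 0.155, 0.2612]
orientation: [180.0, -0.0, 167.2]
wrist_force: [-0.1, 0.3, -0.1]
width: 0.0852
grip_force: 0.0
```

```bash
python3 - <<'E'
from h import *
im,m=save('wrist','w1')
cv2.imwrite('pics/w1b.png',cv2.resize(im,(800,600),interpolation=cv2.INTER_CUBIC)[:,:,::-1])
print(proj(m,[.475,.1544,.146])/.64)
E
```

```text
[392.59061156 294.89528818]
```

View pics/w1b.png

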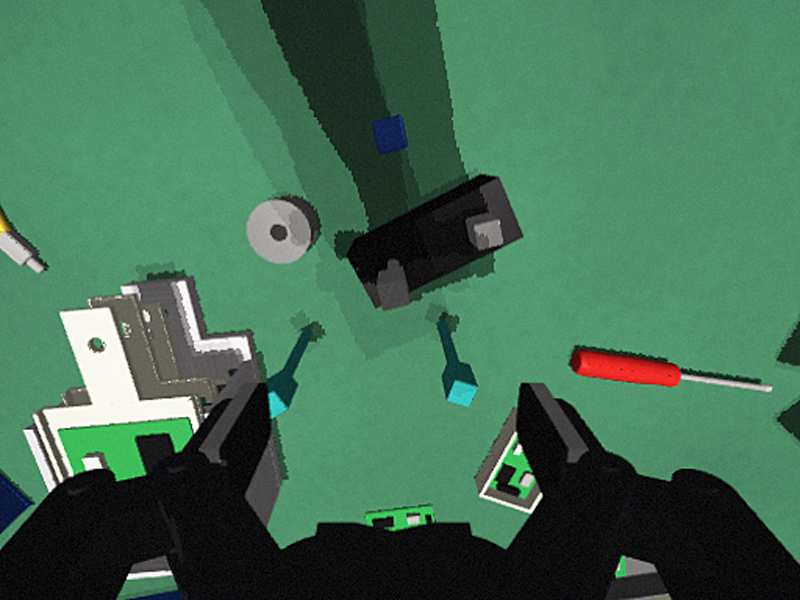

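The wrist view shows the long pin's head at (393,291), which matches the prediction of (392.6,294.9). It also shows the top hole at (97,345) and slivers of the lower tabs' holes near (125,329) and (147,317). I'll enlarge those to estimate the lower carriers' offsets.

```bash
python3 - <<'E'
from h import *
im,m=load('w1')
c=im[170:245,30:130]; c=cv2.convertScaleAbs(c,alpha=1.0)
cv2.imwrite('pics/w1c.png',cv2.resize(c,(800,600),interpolation=cv2.INTER_CUBIC)[:,:,::-1])
E
```

```text
(no output)
```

View pics/w1c.png

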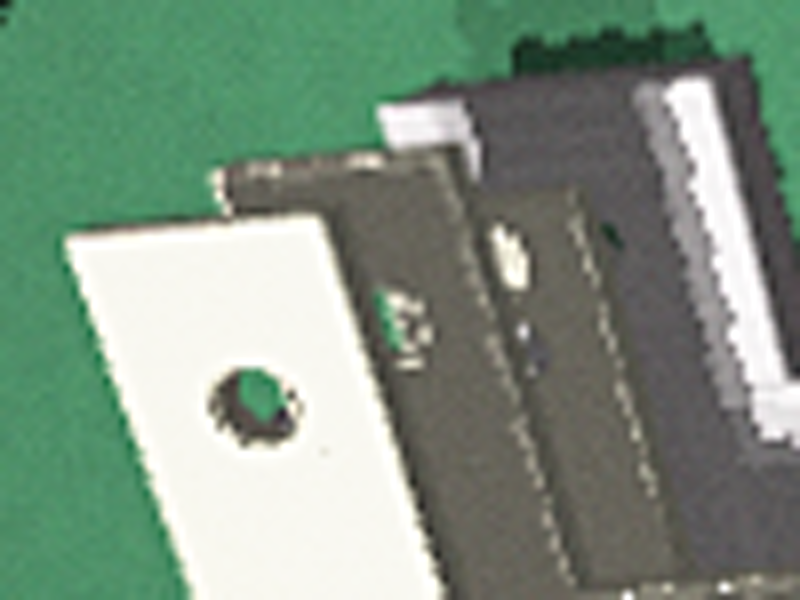

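>>> carry_out(commands=[[[0,-0.1,0],[0,0,8],6],[[0,-0.1,0],[0,0,15],6],[[0.05,-0.1,0],[0,0,15],6],[[0.05,-0.1,0],[0,0,15],6]])

```text
time_s: 2.0
position: [0.4751, 0.154, 0.2614]
orientation: [180.0, 0.0, -178.0]
wrist_force: [0.4, -0.9, 0.1]
width: 0.0604
grip_force: 0.0
```

The crop shows the three tabs' front right corners at (325,215), (450,150) and (575,192). The top hole is at (255,408), and there are slivers of the middle hole at about (408,328) and the bottom hole at about (530,350).

```bash
python3 - <<'E'
from h import *
_,m=load('w1'); _,t=load('top0'); _,s=load('side0')
th=np.radians(-7); X=np.array([np.cos(th),np.sin(th)]);Y=np.array([-X[1],X[0]])
h0=None
def W(x,y,z): return atz(m,(x+.5)/8-.5+30,(y+.5)/8-.5+170,z)
h=W(255,408,.106); print('hole106 wrist',rp(h))
p,e=tri([(m,(255.5)/8-.5+30,408.5/8-.5+170),(t,278.19,188.56),(s,250.9,162.1)]);print('tri',rp(p),rp(e))
for n,x,y,z in [('topFR',325,215,.106),('topFL',65,236,.106),('midFR',450,150,.076),('botFR',575,192,.046),('midholeR',432,325,.076),('midhole c?',400,328,.076),('bot?',530,350,.046),('edge top',440,590,.106),('edgemid',575,580,.076),('edgebot',685,570,.046)]:
    d=W(x,y,z)[:2]-h[:2]; print(n,rp(W(x,y,z)),'rack rel hole',rp([d@X,d@Y]))
E
```

```text
hole106 wrist [476.4, -72.8, 106.0]
tri [476.7, -72.9, 106.7] [0.7, 0.1, 0.6]
topFR [450.9, -50.6, 106.0] rack rel hole [-28.0, 18.9]
topFL [445.8, -87.1, 106.0] rack rel hole [-28.6, -17.9]
midFR [450.8, -50.0, 76.0] rack rel hole [-28.1, 19.5]
botFR [467.5, -52.9, 46.0] rack rel hole [-11.2, 18.6]
midholeR [477.4, -64.5, 76.0] rack rel hole [0.0, 8.4]
midhole c? [476.8, -69.6, 76.0] rack rel hole [-0.0, 3.2]
bot? [493.0, -71.7, 46.0] rack rel hole [16.4, 3.1]
edge top [510.1, -58.9, 106.0] rack rel hole [31.8, 17.9]
edgemid [524.9, -60.1, 76.0] rack rel hole [46.6, 18.5]
edgebot [539.3, -61.5, 46.0] rack rel hole [61.1, 18.9]
```

>>> carry_out(commands=[[[0,0,-5],[0,0,0],6],[[0,0,-9],[0,0,0],6],[[0,0,-12],[0,0,0],6],[[0,0,-14],[0,0,0],6],[[0,0,-14.6],[0,0,0],6],[[0,0,-14.6],[0,0,0],6],[[0,0,-14.6],[0,0,0],1.4],[[0,0,-14.6],[0,0,0],1.4],[[0,0,-14.6],[0,0,0],1.4],[[0,0,-14.6],[0,0,0],1.4],[[0,0,-14.6],[0,0,0],1.4],[[0,0,-14.6],[0,0,0],1.4]], force=90)

```text
time_s: 3.2
position: [0.4762, 0.1536, 0.1165]
orientation: [179.9, 0.1, -177.8]
wrist_force: [-0.6, 0.1, 6.3]
width: 0.0167
grip_force: 87.8
```

>>> carry_out(commands=[[[0,0,0.5],[0,0,0],1.4],[[0,0,1.5],[0,0,0],1.4],[[0,0,3],[0,0,0],1.4],[[0,0,5],[0,0,0],1.4],[[0,0,8],[0,0,0],1.4],[[0,0,11],[0,0,0],1.4],[[0,0,13],[0,0,0],1.4],[[0,0,13],[0,0,0],1.4],[[0,0,13],[0,0,0],1.4]])

```text
time_s: 4.1
position: [0.4755, 0.1532, 0.2454]
orientation: [-180.0, 0.0, -177.8]
wrist_force: [0.3, -0.8, -0.8]
width: 0.0165
grip_force: 88.0
```

```bash
python3 - <<'E'
from h import *
a,m=save('side','s2'); c,mc=save('wrist','w2'); st=env.get_state(); print(st['position'],st['orientation'],st['wrist_force'],st['width'])
p=st['position']
for z in (-.087,): print(proj(m,p+[0,0,z]))
cv2.imwrite('pics/m2.png',np.hstack([cv2.resize(a[100:292,130:322],(400,400)),cv2.resize(c[60:252,160:352],(400,400))])[:,:,::-1])
E
```

```text
[0.47503784 0.15316684 0.2443399 ] [-1.79986385e+02 -9.50249605e-02 -1.77827443e+02] [-0.60781024  0.06565254 -1.14898952] 0.016562369030184085
[215.11705102 224.01199093]
```

View pics/m2.png

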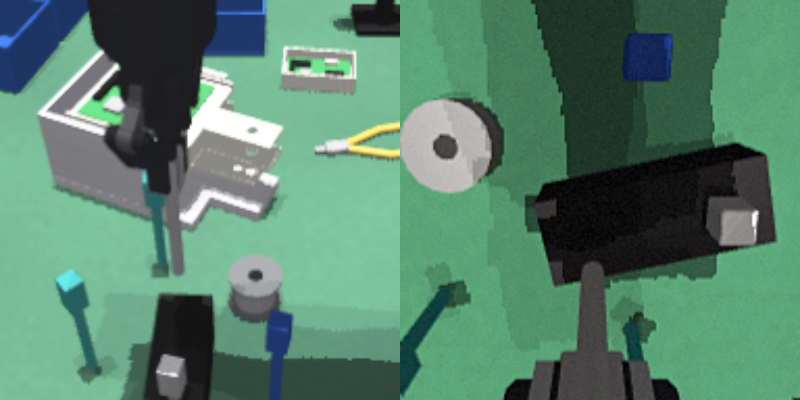

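The pin is held. Its foot is at side crop (178,274) and wrist crop (592,265).

```bash
python3 - <<'E'
from h import *
_,s=load('s2');_,w=load('w2')
f=192/400
p,e=tri([(s,130+178*f,100+273*f),(w,160+192*f,60+266*f)]); print(rp(p),rp(e))
g=cv2.cvtColor(s['im'],cv2.COLOR_RGB2GRAY); print(g[222:240,208:222]); g=cv2.cvtColor(w['im'],cv2.COLOR_RGB2GRAY); print(g[180:200,243:262])
E
```

```text
[473.8, 153.7, 138.1] [1.7, 1.7]
[[ 78 101 155 160 116 102 101 101  99 101 157 167 167 168]
 [ 77  92 154 166 118 101 102 102 100  95 155 166 168 168]
 [ 79  83 142 155 118 102 101 101  99  95 158 168 169 169]
 [ 78  76 134 145 118 103 101 100  99  96 149 168 169 168]
 [ 79  77 104 140 124 104 101 100  99  96 140 164 167 166]
 [ 79  76  78 134 127 106 101 100 100  97 139 163 165 165]
 [ 76  74  78 134 126 106 102 100 100  97 131 161 165 165]
 [ 79  76  78 132 132 108 101 100 100  98 125 161 166 166]
 [ 93  82  78 144 143 110 101 101 100  98 134 163 166 166]
 [100  93  92 153 160 131 106 100 100 117 153 164 166 166]
 [100 100 100 154 164 156 147 134 142 154 164 166 166 166]
 [145 145 144 160 164 165 165 159 165 167 166 166 166 166]
 [166 165 165 164 164 164 164 165 166 166 166 166 166 166]
 [165 165 164 164 164 164 164 165 165 166 166 166 166 166]
 [166 166 165 166 165 165 165 165 166 166 166 168 167 166]
 [166 166 165 166 166 166 166 166 166 166 168 169 168 167]
 [166 166 165 165 165 165 165 165 165 165 169 168 168 166]
 [166 166 165 165 165 164 165 164 165 166 168 168 166 166]]
[[ 1
[... 916 characters left out ...]
  67  72  70  69  66  64  71  73   7  19  18
   24]
 [ 19  16  19  16  72  70  70  66  69  66  68  70  67  73  68  32  34  49
   51]
 [  9  13  17  12  73  64  73  69  75  72  66  69  70  69  66  68  67  66
   71]
 [  9   2  18  37  70  70  67  70  73  65  62  70  70  73  70  57  60  65
  104]
 [ 80  86  88  92  57  67  67  72  70  72  65  70  67  63  70  66  65  60
  136]
 [139 130 133 116  67  67  68  70  68  64  71  71  72  68  70  66  58  65
  139]
 [127 126 130 112  58  65  72  72  67  68  73  72  67  63  66  56  51  50
  128]
 [127 125 129 105  58  69  71  69  66  68  65  73  66  70  63  85  92  88
  129]
 [121 123 128 103  53  65  74  67  68  63  69  64  71  65  67 113 131 129
  121]]
```

```bash
python3 - <<'E'
from h import *
_,s=load('s2');_,w=load('w2')
p,e=tri([(s,214.5,230),(w,252.3,189.3)]); print(rp(p),rp(e))
# synth check: nominal foot below TCP
for z in (.13,.134,.138,.142):
    q=np.array([.4752,.1532,z]); r=[proj(w,q+[4.25e-3*np.cos(a),4.25e-3*np.sin(a),0]) for a in np.linspace(0,6.28,60)]; r=np.array(r)
    r2=np.array([proj(s,q+[4.25e-3*np.cos(a),4.25e-3*np.sin(a),0]) for a in np.linspace(0,6.28,60)])
    print(z,'w minrow',r[:,1].min(),'col',r[:,0].mean(),'s maxrow',r2[:,1].max(),'col',r2[:,0].mean())
E
```

```text
[475.0, 153.9, 140.6] [2.0, 2.0]
0.13 w minrow 184.05536507908127 col 251.5284761810099 s maxrow 235.84078693491108 col 215.95246233640904
0.134 w minrow 185.24603670190015 col 251.52980151565765 s maxrow 234.43637556139777 col 215.81402506847468
0.138 w minrow 186.4712621668318 col 251.5311652127396 s maxrow 233.01864744520205 col 215.67438285061837
0.142 w minrow 187.73257112915113 col 251.53256896644265 s maxrow 231.58742258091237 col 215.5335209203904
```

>>> carry_out(commands=[[[0,-4,0],[0,0,0],1.4],[[0.1,-8,0],[0,0,0],1.4],[[0.1,-12,0],[0,0,0],1.4],[[0.1,-16,0],[0,0,0],1.4],[[0.1,-19,0],[0,0,0],1.4],[[0.1,-21,0],[0,0,0],1.4],[[0.1,-22,0],[0,0,0],1.4],[[0.1,-22.6,0],[0,0,0],1.4],[[0.1,-22.6,-1],[0,0,0],1.4],[[0.1,-22.6,-2],[0,0,0],1.4],[[0.1,-22.6,-2.4],[0,0,0],1.4],[[0.1,-22.6,-2.4],[0,0,0],1.4],[[0.1,-22.6,-2.4],[0,0,0],1.4]])

```text
time_s: 5.5
position: [0.4766, -0.0723, 0.2213]
orientation: [180.0, -0.0, -177.8]
wrist_force: [1.3, 1.0, -0.5]
width: 0.0164
grip_force: 88.2
```

```bash
python3 - <<'E'
from h import *
a,m=save('side','s3'); c,mc=save('wrist','w3'); st=env.get_state(); print(st['position'],st['orientation'],st['wrist_force'],st['width'])
A=cv2.resize(a[135:185,225:275],(400,400),interpolation=cv2.INTER_CUBIC);C=cv2.resize(c[150:230,215:295],(400,400),interpolation=cv2.INTER_CUBIC)
cv2.imwrite('pics/m3.png',np.hstack([A,C])[:,:,::-1])
E
```

```text
[ 0.47674979 -0.07251006  0.22158791] [-1.79988732e+02  3.17746609e-02 -1.77796967e+02] [-0.49624715  1.28308189 -0.04739074] 0.016633190679733532
```

View pics/m3.png

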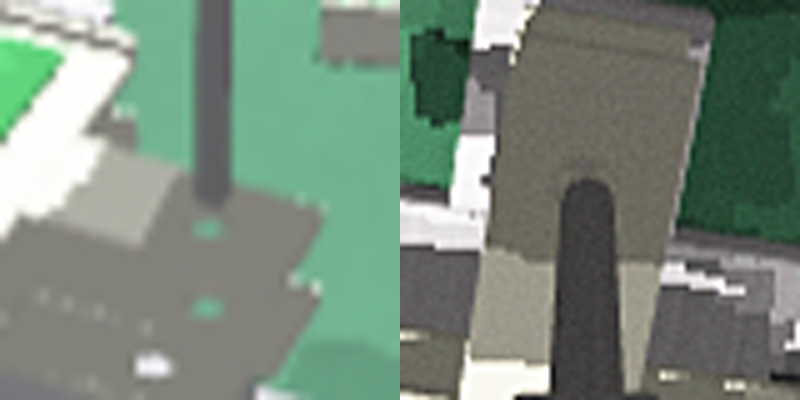

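The side crop shows the foot (212,200) almost directly above the top hole (207,229), about 0.8 mm short in x. The middle hole (207,308) lines up below it. I'll ease the pin down.

>>> carry_out(commands=[[[0.05,0,-0.3],[0,0,0],1.4],[[0.06,-0.03,-0.6],[0,0,0],1.4],[[0.06,-0.03,-0.8],[0,0,0],1.4],[[0.06,-0.03,-0.9],[0,0,0],1.4],[[0.06,-0.03,-1.0],[0,0,0],1.4],[[0.06,-0.03,-1.1],[0,0,0],1.4],[[0.06,-0.03,-1.2],[0,0,0],1.4],[[0.06,-0.03,-1.3],[0,0,0],1.4],[[0.06,-0.03,-1.3],[0,0,0],1.4]])

```text
time_s: 6.5
position: [0.4771, -0.073, 0.2082]
orientation: [180.0, -0.0, -177.8]
wrist_force: [0.6, 0.3, -0.4]
width: 0.0165
grip_force: 88.2
```

>>> carry_out(commands=[[[0,0,-0.2],[0,0,0],1.4],[[0,0,-0.4],[0,0,0],1.4],[[0,0,-0.6],[0,0,0],1.4],[[0,0,-0.8],[0,0,0],1.4],[[0,0,-1.0],[0,0,0],1.4],[[0,0,-1.2],[0,0,0],1.4],[[0,0,-1.4],[0,0,0],1.4],[[0,0,-1.6],[0,0,0],1.4],[[0,0,-1.8],[0,0,0],1.4],[[0,0,-2.0],[0,0,0],1.4],[[0,0,-2.2],[0,0,0],1.4],[[0,0,-2.2],[0,0,0],1.4]])

```text
time_s: 7.7
position: [0.4771, -0.073, 0.186]
orientation: [180.0, -0.0, -177.8]
wrist_force: [0.1, 0.9, -0.8]
width: 0.0166
grip_force: 88.2
```

>>> carry_out(commands=[[[0,0,-0.2],[0,0,0],1.4],[[0,0,-0.3],[0,0,0],1.4],[[0,0,-0.4],[0,0,0],1.4],[[0,0,-0.5],[0,0,0],1.4],[[0,0,-0.6],[0,0,0],1.4],[[0,0,-0.7],[0,0,0],1.4],[[0,0,-0.8],[0,0,0],1.4],[[0,0,-0.9],[0,0,0],1.4],[[0,0,-0.9],[0,0,0],1.4]])

```text
time_s: 8.6
position: [0.4771, -0.073, 0.1771]
orientation: [180.0, -0.0, -177.8]
wrist_force: [0.4, 0.6, -1.3]
width: 0.0165
grip_force: 88.2
```

>>> carry_out(commands=[[[0,0,-0.2],[0,0,0],1.4],[[0,0,-0.4],[0,0,0],1.4],[[0,0,-0.6],[0,0,0],1.4],[[0,0,-0.8],[0,0,0],1.4],[[0,0,-1.0],[0,0,0],1.4],[[0,0,-1.2],[0,0,0],1.4],[[0,0,-1.4],[0,0,0],1.4],[[0,0,-1.6],[0,0,0],1.4],[[0,0,-1.8],[0,0,0],1.4],[[0,0,-2.0],[0,0,0],1.4],[[0,0,-2.0],[0,0,0],1.4]])

```text
time_s: 9.7
position: [0.477, -0.073, 0.157]
orientation: [180.0, -0.0, -177.8]
wrist_force: [0.2, -0.5, -0.8]
width: 0.016
grip_force: 88.2
```

>>> carry_out(commands=[[[0.1,-0.01,0],[0,0,0],1.4],[[0.2,-0.03,0],[0,0,0],1.4],[[0.3,-0.04,0],[0,0,0],1.4],[[0.4,-0.05,0],[0,0,0],1.4],[[0.5,-0.07,0],[0,0,0],1.4],[[0.5,-0.07,0],[0,0,0],1.4]])

```text
time_s: 10.3
position: [0.4816, -0.0735, 0.1572]
orientation: [180.0, -0.1, -177.8]
wrist_force: [-5.1, 1.9, 2.3]
width: 0.0169
grip_force: 88.5
```

>>> carry_out(commands=[[[0.1,-0.01,0],[0,0,0],1.4],[[0.2,-0.03,0],[0,0,0],1.4],[[0.3,-0.04,0],[0,0,0],1.4],[[0.4,-0.05,0],[0,0,0],1.4],[[0.5,-0.07,0],[0,0,0],1.4],[[0.6,-0.08,0],[0,0,0],1.4],[[0.7,-0.09,0],[0,0,0],1.4],[[0.8,-0.1,0],[0,0,0],1.4],[[0.9,-0.12,0],[0,0,0],1.4],[[1.0,-0.13,0],[0,0,0],1.4],[[1.1,-0.14,0],[0,0,0],1.4],[[1.2,-0.16,0],[0,0,0],1.4],[[1.2,-0.16,0],[0,0,0],1.4]])

```text
time_s: 11.6
position: [0.4938, -0.0751, 0.1572]
orientation: [180.0, -0.0, -177.8]
wrist_force: [-4.3, 1.4, 2.0]
width: 0.0165
grip_force: 88.5
```

>>> carry_out(commands=[[[0,0,-0.1],[0,0,0],1.4],[[0,0,-0.2],[0,0,0],1.4],[[0,0,-0.3],[0,0,0],1.4],[[0,0,-0.4],[0,0,0],1.4],[[0,0,-0.5],[0,0,0],1.4],[[0,0,-0.6],[0,0,0],1.4],[[0,0,-0.7],[0,0,0],1.4],[[0,0,-0.7],[0,0,0],1.4]])

```text
time_s: 12.4
position: [0.494, -0.0752, 0.1501]
orientation: [180.0, -0.0, -177.8]
wrist_force: [-4.3, 2.5, 0.4]
width: 0.0165
grip_force: 88.4
```

Foot is at about 44 mm with no contact force, so it is in the bottom tab's mouth. Continuing slowly.

>>> carry_out(commands=[[[0,0,-0.1],[0,0,0],1.4],[[0,0,-0.2],[0,0,0],1.4],[[0,0,-0.3],[0,0,0],1.4],[[0,0,-0.4],[0,0,0],1.4],[[0,0,-0.5],[0,0,0],1.4],[[0,0,-0.6],[0,0,0],1.4],[[0,0,-0.7],[0,0,0],1.4],[[0,0,-0.8],[0,0,0],1.4],[[0,0,-0.8],[0,0,0],1.4]])

```text
time_s: 13.3
position: [0.4941, -0.0752, 0.1421]
orientation: [180.0, -0.0, -177.8]
wrist_force: [-4.0, 1.3, -0.1]
width: 0.0164
grip_force: 88.4
```

>>> carry_out(commands=[[[0,0,-0.2],[0,0,0],1.4],[[0,0,-0.4],[0,0,0],1.4],[[0,0,-0.6],[0,0,0],1.4],[[0,0,-0.8],[0,0,0],1.4],[[0,0,-1.0],[0,0,0],1.4],[[0,0,-1.2],[0,0,0],1.4],[[0,0,-1.4],[0,0,0],1.4],[[0,0,-1.6],[0,0,0],1.4],[[0,0,-1.6],[0,0,0],1.4]])

```text
time_s: 14.2
position: [0.494, -0.0752, 0.126]
orientation: [180.0, -0.0, -177.8]
wrist_force: [-3.7, 1.5, -1.8]
width: 0.0167
grip_force: 88.3
```

>>> carry_out(commands=[[[-0.1,0.01,0],[0,0,0],1.4],[[-0.2,0.03,0],[0,0,0],1.4],[[-0.3,0.04,0],[0,0,0],1.4],[[-0.4,0.05,0],[0,0,0],1.4],[[-0.5,0.07,0],[0,0,0],1.4],[[-0.6,0.08,0],[0,0,0],1.4],[[-0.7,0.09,0],[0,0,0],1.4],[[-0.8,0.1,0],[0,0,0],1.4],[[-0.9,0.12,0],[0,0,0],1.4],[[-0.9,0.12,0],[0,0,0],1.4]])

```text
time_s: 15.2
position: [0.4867, -0.0745, 0.1268]
orientation: [-180.0, 0.2, -177.8]
wrist_force: [6.6, -1.2, -4.2]
width: 0.0165
grip_force: 87.8
```

>>> carry_out(commands=[[[-0.1,0.01,-0.1],[0,0,0],1.4],[[-0.1,0.01,-0.2],[0,0,0],1.4],[[-0.1,0.01,-0.3],[0,0,0],1.4],[[-0.1,0.01,-0.4],[0,0,0],1.4],[[-0.1,0.01,-0.5],[0,0,0],1.4],[[-0.1,0.01,-0.6],[0,0,0],1.4],[[-0.1,0.01,-0.6],[0,0,0],1.4]])

```text
time_s: 15.9
position: [0.4862, -0.0743, 0.1215]
orientation: [-180.0, 0.3, -177.8]
wrist_force: [5.9, 1.3, 3.6]
width: 0.0162
grip_force: 88.8
```

>>> carry_out(commands=[[[-0.05,0.01,0],[0,0,0],1.4],[[-0.1,0.01,0],[0,0,0],1.4],[[-0.15,0.02,0],[0,0,0],1.4],[[-0.15,0.02,0],[0,0,0],1.4]])

```text
time_s: 16.3
position: [0.4849, -0.0741, 0.1215]
orientation: [-180.0, 0.3, -177.8]
wrist_force: [7.6, 1.5, 2.5]
width: 0.0164
grip_force: 88.7
```

>>> carry_out(commands=[[[-0.05,0.01,0],[0,0,0],1.4],[[-0.1,0.01,0],[0,0,0],1.4],[[-0.1,0.01,-0.05],[0,0,0],1.4],[[-0.1,0.01,-0.1],[0,0,0],1.4],[[-0.1,0.01,-0.1],[0,0,0],1.4]])

```text
time_s: 16.8
position: [0.4839, -0.074, 0.1206]
orientation: [-180.0, 0.3, -177.8]
wrist_force: [7.7, 1.5, 2.5]
width: 0.0165
grip_force: 88.7
```

>>> carry_out(commands=[[[0,0,-0.05],[0,0,0],1.4],[[0,0,-0.1],[0,0,0],1.4],[[0,0,-0.15],[0,0,0],1.4],[[0,0,-0.2],[0,0,0],1.4],[[0,0,-0.2],[0,0,0],1.4]])

```text
time_s: 17.3
position: [0.484, -0.074, 0.1186]
orientation: [-180.0, 0.3, -177.8]
wrist_force: [7.4, 1.2, 2.9]
width: 0.0166
grip_force: 88.7
```

The pin has entered the base hole: z follows the command with no rise in force. I'll ease it down to home and relieve the side load.

>>> carry_out(commands=[[[0.03,0,-0.1],[0,0,0],1.4],[[0.06,0,-0.2],[0,0,0],1.4],[[0.08,0,-0.3],[0,0,0],1.4],[[0.08,0,-0.4],[0,0,0],1.4],[[0.08,0,-0.4],[0,0,0],1.4]])

```text
time_s: 17.8
position: [0.4841, -0.074, 0.1142]
orientation: [-180.0, 0.2, -177.8]
wrist_force: [6.5, 1.1, 1.3]
width: 0.0164
grip_force: 88.7
```

>>> carry_out(commands=[[[0.03,0,-0.05],[0,0,0],1.4],[[0.05,0,-0.1],[0,0,0],1.4],[[0.05,0,-0.15],[0,0,0],1.4],[[0.05,0,-0.2],[0,0,0],1.4],[[0.05,0,-0.25],[0,0,0],1.4],[[0.05,0,-0.25],[0,0,0],1.4]])

```text
time_s: 18.4
position: [0.4843, -0.074, 0.1124]
orientation: [-179.9, 0.2, -177.8]
wrist_force: [3.6, 1.9, 12.9]
width: 0.0164
grip_force: 90.3
```

>>> carry_out(commands=[[[-0.02,0,0.07],[0,0,0],1.4],[[-0.02,0,0.07],[0,0,0],1.4]])

```text
time_s: 18.6
position: [0.4842, -0.074, 0.1125]
orientation: [-180.0, 0.2, -177.8]
wrist_force: [4.9, 1.4, 5.2]
width: 0.0167
grip_force: 88.8
```

```bash
python3 - <<'E'
from h import *
a,m=save('side','s4'); st=env.get_state(); print(st['position'],st['wrist_force'])
cv2.imwrite('pics/m4.png',cv2.resize(a[110:200,200:290],(600,600),interpolation=cv2.INTER_CUBIC)[:,:,::-1])
E
```

```text
[ 0.48413982 -0.07395158  0.1124995 ] [4.70291135 1.96788799 3.83505254]
```

View pics/m4.png

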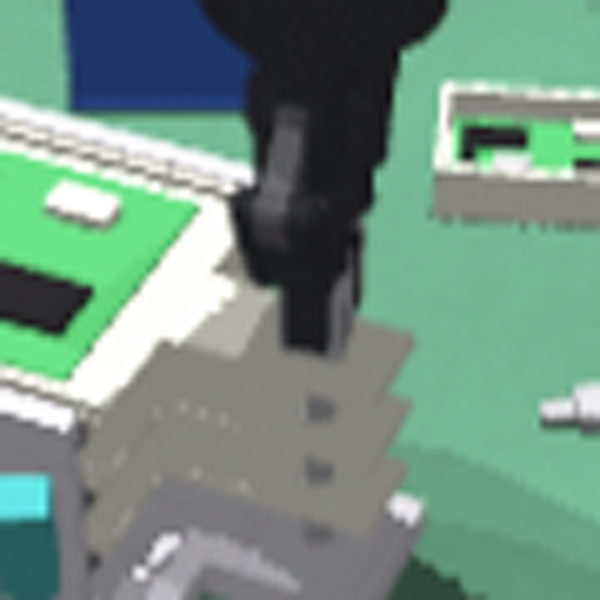

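The picture shows all three tabs in line, with the shank through every gap at (320,410), (320,470) and (320,533), and the head down on the top tab. Releasing now.

>>> carry_out(commands=[[[0,0,0],[0,0,0],4],[[0,0,0],[0,0,0],4],[[0,0,0],[0,0,0],4],[[0,0,0],[0,0,0],4],[[0,0,0],[0,0,0],4],[[0,0,0.5],[0,0,0],4],[[0,0,1.5],[0,0,0],4],[[0,0,3],[0,0,0],4],[[0,0,6],[0,0,0],4],[[0,0,10],[0,0,0],4],[[0,0,13],[0,0,0],4],[[0,0,13],[0,0,0],4],[[0,0,13],[0,0,0],4]], force=20)

```text
time_s: 19.95
position: [0.483, -0.0738, 0.2425]
orientation: [-180.0, 0.1, -177.8]
wrist_force: [-0.3, -0.0, -0.4]
width: 0.0404
grip_force: 0.0
```

```bash
python3 - <<'E'
from h import *
a,m=save('side','s5'); w,mw=save('wrist','w5'); st=env.get_state(); print(st['position'],st['wrist_force'])
p=np.array([.4842,-.074]); print('head top predicted side', (proj(m,[*p,.142])-[200,110])*400/90, 'underside',(proj(m,[*p,.106])-[200,110])*400/90)
cv2.imwrite('pics/m5.png',np.hstack([cv2.resize(a[110:200,200:290],(400,400),interpolation=cv2.INTER_CUBIC),cv2.resize(w,(533,400))[:,60:460]])[:,:,::-1])
E
```

```text
[ 0.48233716 -0.07357448  0.24095356] [-1.35694058  0.18402327  0.11556322]
head top predicted side [213.26991304 173.54619095] underside [212.91394374 229.44935575]
```

View pics/m5.png

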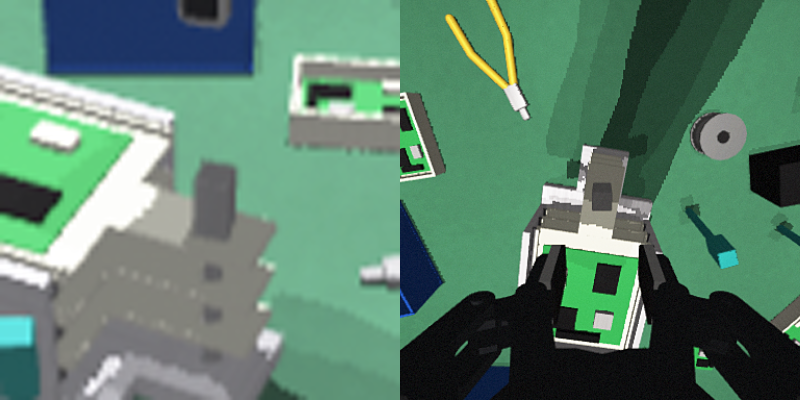

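The head sits squarely on the top tab: its top centre at about (214,170) matches the prediction of (213,174). The shank runs through all three tabs and the gripper is clear.

```bash
python3 -c "
from station import env
print(env.job_done())"
```

```text
the job is handed in; nothing more can be done
None
```

The long retaining pin is fully home through all three carrier tabs and the rack's base, released with the gripper clear, and the job was handed in after about 20 s of the 72 s allowed; the hand-in returned no verdict.

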